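# Fetch the leaf picture from behind the stain bottles

## Task

First move all three stain bottles out of the way, standing them upright in the white tray. Then take the framed leaf picture out of the rack behind them and lean it, at a stable slant, square and central against the teal wall of the display rest with its foot on the grey rubber base; only after that put each bottle back, upright and centred, on the coaster of its cap's colour. Set everything down gently: nothing may be dropped or tipped over.

Things in the scene. Friction and masses are not known exactly. Their poses are not given: they have to be found in the camera images.
- bottle_red: closed amber glass stain bottle with a red screw cap and a white label with a red band, about 0.3 kg. 160 mm tall overall: body 56 mm across up to 102 mm, sloping shoulder, neck 28 mm across, cap 36 mm across from 134 to 160 mm above the underside (grip it by the cap from above). Origin: centre of its underside; z up the bottle; round, so its yaw means nothing
- bottle_yellow: closed amber glass stain bottle with a yellow screw cap and a white label with a yellow band, about 0.3 kg. 160 mm tall overall: body 56 mm across up to 102 mm, sloping shoulder, neck 28 mm across, cap 36 mm across from 134 to 160 mm above the underside (grip it by the cap from above). Origin: centre of its underside; z up the bottle; round, so its yaw means nothing
- bottle_blue: closed amber glass stain bottle with a blue screw cap and a white label with a blue band, about 0.3 kg. 160 mm tall overall: body 56 mm across up to 102 mm, sloping shoulder, neck 28 mm across, cap 36 mm across from 134 to 160 mm above the underside (grip it by the cap from above). Origin: centre of its underside; z up the bottle; round, so its yaw means nothing
- coaster_red: fixed round red coaster, 68 mm across, 3 mm thick, home of the bottle with the red cap, which starts on it. The three lie in a row before the rack, about 85 mm apart. Origin: centre of its underside, on the bench
- coaster_yellow: fixed round yellow coaster, 68 mm across, 3 mm thick, home of the bottle with the yellow cap, which starts on it. The three lie in a row before the rack, about 85 mm apart. Origin: centre of its underside, on the bench
- coaster_blue: fixed round blue coaster, 68 mm across, 3 mm thick, home of the bottle with the blue cap, which starts on it. The three lie in a row before the rack, about 85 mm apart. Origin: centre of its underside, on the bench
- panel: loose framed leaf picture, a stiff rectangular panel 12 mm thick (its x), 110 mm wide (its y), 130 mm tall (its z), about 0.16 kg; wooden frame, plain wood back; the picture is on its -x face. Origin: centre of its bottom edge. At the start it stands upright in the rack's slot, its origin 8 mm above the bench, z up
- rack: fixed low wooden stand behind the coasters, 130 mm wide (y), x -14 to +42 mm, with one slot along y: 15 mm wide, 118 mm long, floor 8 mm and rims 30 mm above the bench; the panel lifts straight up out. Origin: on the bench below the slot's centre; -x looks to the coasters, centred about 51 mm in front: bottles there leave only 17 mm before the panel
- tray: fixed white tray, the side area: 110 mm in its x by 250 mm in its y outside, walls 5 mm thick and 18 mm high, floor 5 mm above the bench; three bottles fit upright in a row along its y, 80 mm apart. Origin: centre of its underside. It is to the left or to the right of the robot
- rest: fixed display rest, across from the tray: grey rubber base 4 mm thick, x -73 to +42, y +-80 mm; on it a teal upright wall, y +-80 mm, 12 mm thick, front face at x = +30 mm, top 79 mm above the bench. Origin on the bench, z up. Panel leans with its foot about 20 mm before the wall, top tipped to +x onto the wall's top edge, about 15 degrees from upright
Not all that is in view belongs to the job. What is shaped like the panel but orange or pink is not meant.

How it is judged:
On the way, in this order (a step that is already met when the one before it is completed fails the run):
1. all three bottles stand released in the tray, the panel still in the rack (x of bottle_red in the frame of tray between -0.05 and 0.05 m and y of bottle_red in the frame of tray between -0.12 and 0.12 m and z of each of bottle_red, bottle_yellow, bottle_blue in the frame of tray below 0.015 m and angle between each of bottle_red, bottle_yellow, bottle_blue's own z axis and vertical below 0.12 rad and linear speed of each of bottle_red, bottle_yellow, bottle_blue below 0.05 m/s and contact force between each of bottle_red, bottle_yellow, bottle_blue and the fingers below 0.1 N and x of bottle_yellow in the frame of tray between -0.05 and 0.05 m and y of bottle_yellow in the frame of tray between -0.12 and 0.12 m and x of bottle_blue in the frame of tray between -0.05 and 0.05 m and y of bottle_blue in the frame of tray between -0.12 and 0.12 m and distance between panel and rack below 0.02 m and angle between panel's own z axis and vertical below 0.2 rad), for 0.2 s.
2. the panel leans released against the rest's wall, the bottles still in the tray (angle between panel's own z axis and vertical between 0.08 and 0.5 rad and x of panel in the frame of rest between -0.065 and 0.022 m and y of panel in the frame of rest between -0.03 and 0.03 m and z of panel in the frame of rest between 0 and 0.012 m and angle between the y axis of panel and the y axis of rest, either way round below 0.2 rad and contact force between panel and rest above 0.2 N and linear speed of panel below 0.03 m/s and angular speed of panel below 0.2 rad/s and contact force between each of panel, bottle_red, bottle_yellow, bottle_blue and the fingers below 0.1 N and x of bottle_red in the frame of tray between -0.05 and 0.05 m and y of bottle_red in the frame of tray between -0.12 and 0.12 m and z of each of bottle_red, bottle_yellow, bottle_blue in the frame of tray below 0.015 m and angle between each of bottle_red, bottle_yellow, bottle_blue's own z axis and vertical below 0.12 rad and linear speed of each of bottle_red, bottle_yellow, bottle_blue below 0.05 m/s and x of bottle_yellow in the frame of tray between -0.05 and 0.05 m and y of bottle_yellow in the frame of tray between -0.12 and 0.12 m and x of bottle_blue in the frame of tray between -0.05 and 0.05 m and y of bottle_blue in the frame of tray between -0.12 and 0.12 m), for 0.3 s.
At the end, for the whole second after the job is handed in: Each bottle upright (0.1 rad), released, within 12 mm of the centre of its colour's coaster. The panel at rest, leaning on the rest's wall 0.08 to 0.50 rad from upright, foot on the rubber base, within 30 mm of the middle and square within 0.2 rad (angle between panel's own z axis and vertical between 0.08 and 0.5 rad and x of panel in the frame of rest between -0.065 and 0.022 m and y of panel in the frame of rest between -0.03 and 0.03 m and z of panel in the frame of rest between 0 and 0.012 m and angle between the y axis of panel and the y axis of rest, either way round below 0.2 rad and contact force between panel and rest above 0.2 N and linear speed of each of panel, bottle_red, bottle_yellow, bottle_blue below 0.03 m/s and angular speed of each of panel, bottle_red, bottle_yellow, bottle_blue below 0.2 rad/s and contact force between each of panel, bottle_red, bottle_yellow, bottle_blue and the fingers below 0.1 N and horizontal distance between bottle_red and coaster_red below 0.012 m and z of bottle_red in the frame of coaster_red below 0.008 m and angle between each of bottle_red, bottle_yellow, bottle_blue's own z axis and vertical below 0.1 rad and horizontal distance between bottle_yellow and coaster_yellow below 0.012 m and z of bottle_yellow in the frame of coaster_yellow below 0.008 m and horizontal distance between bottle_blue and coaster_blue below 0.012 m and z of bottle_blue in the frame of coaster_blue below 0.008 m); the robot touches nothing.
It fails at once if a bottle or the panel is tipped over (angle between any of bottle_red, bottle_yellow, bottle_blue, panel's own z axis and vertical above 0.9 rad).
It fails at once if a bottle or the panel is let fall (moves faster than 0.6 m/s out of the fingers) ((contact force between bottle_red and the fingers below 0.05 N and linear speed of bottle_red above 0.6 m/s) or (contact force between bottle_yellow and the fingers below 0.05 N and linear speed of bottle_yellow above 0.6 m/s) or (contact force between bottle_blue and the fingers below 0.05 N and linear speed of bottle_blue above 0.6 m/s) or (contact force between panel and the fingers below 0.05 N and linear speed of panel above 0.6 m/s)).
It also fails if it takes over 131 s, if anything falls off the work surface, if the arm or the gripper's body presses on something with over 40 N, if the wrist force passes 120 N, or if a joint passes its speed limit or range.

## Robot

A 7-joint arm with a two-finger parallel gripper is mounted at the origin on the work surface. World frame = base frame: x ahead of the robot, y to its left, z up, the work surface at z = 0. Lengths are in m, angles in rad, forces in N, time in s.
With the tool pointing down it reaches from about 0.425 to 0.975 m from the base axis. Payload 16.7 kg.
Tool frame: the origin (TCP) lies on the centre line of the jaws, within the pads' length; the fingertips stand 14 mm ahead of it and the grasp point (between the pads) lies 5 mm behind it; z points along the fingers, y is the line along which they close (so a half turn about z gives the same grasp; the last joint's range is limited). The gripper opens to 85 mm and grips with 20 to 120 N. Pads are 22 mm wide; open, the fingers measure 114 mm over their backs; the gripper's body (76 mm by 85 mm) begins 54 mm behind the grasp point. The pads swing forward as they close: fully open they stand 13 mm farther back than shut.
Start: joints at [-1.355, 0.426, 0.074, 1.606, -0.034, 1.111, -0.067], TCP at [0.241, 0.631, 0.245] pointing down, gripper open.
Joint ranges: [-2.85, 2.85], [-0.5, 2.14], [-1.23, 1.37], [0.21, 2.46], [-1.02, 4.16], [0.16, 2.05], [-2.73, 2.73]. Speed limits (rad/s): [1.89, 1.89, 2.39, 2.39, 3.01, 3.01, 3.01].

## Interface

Orientations are given as a unit quaternion [x, y, z, w].
In Python, from station import read_state, camera, camera_info, close_job gives the robot as it stands. The module is installed in compiled form; this text tells all that it offers.
- The arm moves only by the shell command python3 -m creep 'ROWS'. ROWS is text: rows parted by semicolons, each of 7 numbers parted by spaces: the shift along the tool's x, y, z in m, then the turn, a rotation vector about the tool's x, y, z in degrees, then the opening, from 0 (shut) to 1 (fully open). In form: tx ty tz rx ry rz hand; .... A call has 1 to 20 rows; each row is the pose to reach, as a shift and turn from the pose commanded when the call began, along the tool's axes at that moment; what a row does not reach only later rows make up. A row lasts 1/12 s, in which the tool goes at most 41.7 mm and 7.16 degrees, less where a joint would pass 70% of its speed; a pose out of reach is approached as far as the arm can. A call with a gripper value outside its range is refused whole. The fingers move at their own pace and stop on an object; the grip force is fixed at half the most. Time passes only in rows, so rows that repeat a pose let the fingers close. It gives the time, the measured TCP pose, the force, the opening and the grip force at its end, in the units of the state.
- read_state(): the state, without advancing time (a new reading comes with each control period).
- camera(name): name is "scene" or "side" or "wrist"; returns the picture (384x512x3 uint8, red, green, blue); there is no depth.
- camera_info(name): a dict with "camera_matrix" (3x3 intrinsics, pixels), "eye" and "attitude" of the camera in the world. Camera axes: x right, y down, z forward; pixel columns grow to the right and rows downward; lengths in m; the calibration is good to about 2 mm. A picture is of the moment at which its call begins: read the wrist's pose just before it. camera_info takes no time and is no camera call; for the wrist camera it gives the pose at the moment of the call.
- close_job(): hands the job in; it is judged then, once.
The state is a dict: "t": time; "q": joint angles; "joint_vel": joint speeds; "joint_efforts": joint torques, N m; "eef_pos": TCP position; "tool_rot": TCP orientation; "force": force on the tool from outside, world axes, zero at the start; "moment": the same for the moment, N m; "grip_width": finger opening in m; "grip_force": force on a finger pad.
Only numpy, scipy, OpenCV 4.12 (cv2) and the standard library are available. Lean on these libraries where they do the work, as an engineer would, in place of code of your own. Each camera call takes 0.05 s, during which the arm holds its last target. There are 200 camera calls.

## Working session

There is one attempt and no reset: what is moved stays moved. The work goes in short steps, Python scripts to look and compute and a shell command to move; the robot and the scene stay as the last step left them, time stands still between calls to the robot, and variables do not carry over. Pictures are saved under pics/ and viewed, at most 14 in all, crops included, and the job is handed in when it is done.

```bash
mkdir -p pics; python3 - <<'E'
from station import *
import cv2,json
s=read_state();print({k:s[k] for k in("t","eef_pos","tool_rot","grip_width")})
for n in("scene","side","wrist"):
    i=camera_info(n);print(n,i)
    cv2.imwrite(f"pics/{n}0.png",cv2.cvtColor(camera(n),cv2.COLOR_RGB2BGR))
E
```

```text
{'t': 0.0, 'eef_pos': array([0.24070981, 0.63021241, 0.24458893]), 'tool_rot': array([ 1.81410078e-01,  9.83407327e-01, -6.40429672e-04, -5.71461432e-05]), 'grip_width': 0.08555765409915575}
scene {'camera_matrix': array([[360.28846945,   0.        , 252.33405834],
       [  0.        , 360.28846945, 199.33202556],
       [  0.        ,   0.        ,   1.        ]]), 'eye': array([1.05642024, 0.26175819, 0.69995819]), 'attitude': array([ 0.53828874,  0.75856275, -0.29740348, -0.21535772])}
side {'camera_matrix': array([[391.58760087,   0.        , 253.50682451],
       [  0.        , 391.58760087, 192.27006877],
       [  0.        ,   0.        ,   1.        ]]), 'eye': array([ 0.32665619, -0.67841229,  0.70424792]), 'attitude': array([ 0.90056938, -0.09559505,  0.05228388, -0.4208358 ])}
wrist {'camera_matrix': array([[331.84177735,   0.        , 257.65425648],
       [  0.        , 331.84177735, 191.63310989],
       [  0.        ,   0.        ,   1.        ]]), 'eye': array([0.17617202, 0.65597507, 0.3718484 ]), 'attitude': array([0.81558026, 0.56173395, 0.07810668, 0.11481793])}
```

View pics/scene0.png

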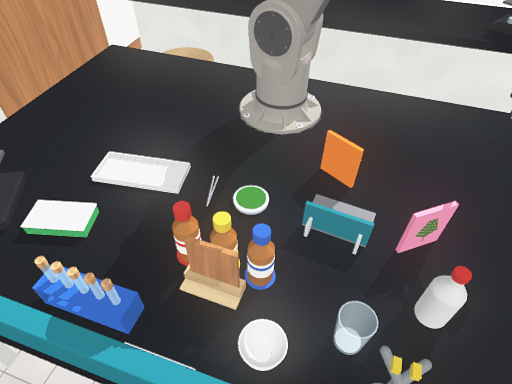

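View pics/side0.png

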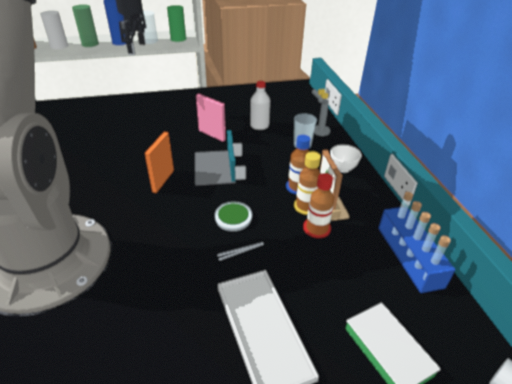

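Scene: bottles with caps at about red (182,211), yellow (222,221) and blue (262,232). The panel in its rack is in front of them (215,270). The tray is at (140,172), and the teal rest at (338,222) has its grey base on the robot's side. The orange panel, pink panel and white bottle are decoys.

```bash
cat > h.py <<'E'
from station import *
import numpy as np,cv2
from scipy.spatial.transform import Rotation as R
def ray(info,p):
    K=info["camera_matrix"];d=R.from_quat(info["attitude"]).as_matrix()@np.linalg.solve(K,[p[0],p[1],1]);return info["eye"],d/np.linalg.norm(d)
def plane(info,p,z):
    e,d=ray(info,p);return e+d*(z-e[2])/d[2]
def tri(r1,r2):
    (a,u),(b,v)=r1,r2
    s=np.linalg.lstsq(np.c_[u,-v],b-a,rcond=None)[0];p,q=a+u*s[0],b+v*s[1]
    return (p+q)/2,np.linalg.norm(p-q)
def blobs(img,lo,hi,box=None,amin=20):
    m=cv2.inRange(cv2.cvtColor(img,cv2.COLOR_RGB2HSV),np.array(lo),np.array(hi))
    if box: z=np.zeros_like(m);x0,y0,x1,y1=box;z[y0:y1,x0:x1]=255;m&=z
    n,l,s,c=cv2.connectedComponentsWithStats(m)
    return [(s[i][4],c[i],s[i],(l==i).astype(np.uint8)) for i in sorted(range(1,n),key=lambda i:-s[i][4]) if s[i][4]>=amin]
def rgb(f):return cv2.cvtColor(cv2.imread(f),cv2.COLOR_BGR2RGB)
E
python3 - <<'E'
from h import *
np.set_printoptions(precision=3,suppress=True)
S,T=rgb("pics/scene0.png"),rgb("pics/side0.png");si,ti=camera_info("scene"),camera_info("side")
bs={"red":((0,150,80),(6,255,255),(165,195,200,225),(305,165,340,195)),"yellow":((22,140,100),(34,255,255),(205,205,240,235),(295,145,325,172)),"blue":((105,140,60),(125,255,255),(245,220,280,245),(285,130,318,152))}
for k,(lo,hi,b1,b2) in bs.items():
    a=blobs(S,lo,hi,b1)[0];b=blobs(T,lo,hi,b2)[0]
    p,e=tri(ray(si,a[1]),ray(ti,b[1]));print(k,a[:2],b[:2],p,e)
# tray
w=blobs(S,(0,0,120),(179,40,255),(80,140,200,205))[0]
q=cv2.boxPoints(cv2.minAreaRect(cv2.findNonZero(w[3])));c=cv2.approxPolyDP(max(cv2.findContours(w[3],0,2)[0],key=cv2.contourArea),6,True)[:,0]
print("tray",[(tuple(x),plane(si,x,.018)) for x in c])
for I,i,b in((S,si,(290,190,385,260)),(T,ti,(220,125,245,190))):
    w=blobs(I,(80,80,30),(100,255,255),b)[0]
    c=cv2.approxPolyDP(max(cv2.findContours(w[3],0,2)[0],key=cv2.contourArea),4,True)[:,0]
    print("teal",w[0],[(tuple(x),plane(i,x,.079)) for x in c])
a=cv2.resize(S[190:320,160:400],None,fx=3,fy=3,interpolation=2);cv2.imwrite("pics/c1.png",a[...,::-1])
E
```

```text
red (np.int32(314), array([181.771, 210.892])) (np.int32(204), array([324.059, 181.515])) [ 0.646 -0.027  0.15 ] 0.003001382465002186
yellow (np.int32(342), array([221.553, 221.389])) (np.int32(229), array([312.349, 159.144])) [0.647 0.06  0.153] 0.001977485366901497
blue (np.int32(340), array([261.385, 233.635])) (np.int32(153), array([302.699, 141.516])) [0.649 0.143 0.151] 0.0016324315242464728
tray [((np.int32(90), np.int32(176)), array([ 0.518, -0.392,  0.018])), ((np.int32(178), np.int32(193)), array([ 0.496, -0.135,  0.018])), ((np.int32(190), np.int32(165)), array([ 0.385, -0.154,  0.018])), ((np.int32(109), np.int32(151)), array([ 0.409, -0.406,  0.018]))]
teal 1619 [((np.int32(305), np.int32(202)), array([0.473, 0.195, 0.079])), ((np.int32(302), np.int32(223)), array([0.538, 0.203, 0.079])), ((np.int32(311), np.int32(216)), array([0.511, 0.217, 0.079])), ((np.int32(311), np.int32(226)), array([0.539, 0.224, 0.079])), ((np.int32(352), np.int32(241)), array([0.55 , 0.316, 0.079])), ((np.int32(361), np.int32(233)), array([0.522, 0.331, 0.079])), ((np.int32(360), np.int32(243)), array([0.55 , 0.333, 0.079])), ((np.int32(366), np.int32(244)), array([0.549, 0.345, 0.079])), ((np.int32(373), np.int32(222)), array([0.482, 0.352, 0.079]))]
teal 313 [((np.int32(227), np.int32(129)), array([0.483, 0.366, 0.079])), ((np.int32(235), np.int32(181)), array([0.46 , 0.106, 0.079])), ((np.int32(232), np.int32(131)), array([0.496, 0.351, 0.079]))]
```

View pics/c1.png

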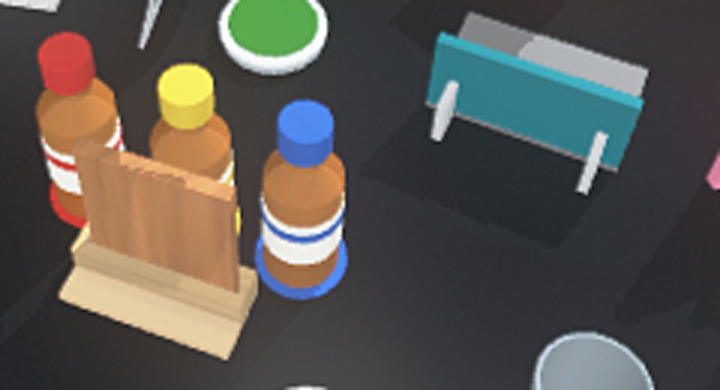

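The crop shows the panel's plain back towards the scene camera, with the rack's -x side towards the robot. The rest's wall is on the far side and its base towards the robot. The cap heights (0.150–0.153) and tray size (258 x 113 mm) match the description. Next I move to a hover above the row for a wrist look.

```bash
r="-0.558 -0.397 -0.08 0 0 -20.9 1"; python3 -m creep '-0.2 -0.14 -0.08 0 0 -10 1; -0.558 -0.397 -0.08 0 0 -20.9 1; -0.558 -0.397 -0.08 0 0 -20.9 1; -0.558 -0.397 -0.08 0 0 -20.9 1; -0.558 -0.397 -0.08 0 0 -20.9 1; -0.558 -0.397 -0.08 0 0 -20.9 1; -0.558 -0.397 -0.08 0 0 -20.9 1; -0.558 -0.397 -0.08 0 0 -20.9 1; -0.558 -0.397 -0.08 0 0 -20.9 1; -0.558 -0.397 -0.08 0 0 -20.9 1; -0.558 -0.397 -0.08 0 0 -20.9 1; -0.558 -0.397 -0.08 0 0 -20.9 1; -0.558 -0.397 -0.08 0 0 -20.9 1; -0.558 -0.397 -0.08 0 0 -20.9 1; -0.558 -0.397 -0.08 0 0 -20.9 1; -0.558 -0.397 -0.08 0 0 -20.9 1; -0.558 -0.397 -0.08 0 0 -20.9 1; -0.558 -0.397 -0.08 0 0 -20.9 1; -0.558 -0.397 -0.08 0 0 -20.9 1; -0.558 -0.397 -0.08 0 0 -20.9 1'
python3 - <<'E'
from h import *
s=read_state();print(s["q"],s["eef_pos"],R.from_quat(s["tool_rot"]).as_matrix().round(3));i=camera_info("wrist");print(i["eye"])
cv2.imwrite("pics/w1.png",camera("wrist")[...,::-1]);np.savez("w1.npz",**i)
E
```

```text
t: 1.82
eef_pos: [0.6201, 0.0612, 0.3249]
tool_rot: [-0.0, 1.0, 0.0, -0.0]
force: [-0.2, 0.5, -0.5]
grip_width: 0.0853
grip_force: 0.0
[-0.4823085   0.29089483  0.35614824  1.64712603 -0.10686419  1.22362399
  1.46778591] [0.62005123 0.06123492 0.32486004] [[-1.    -0.    -0.001]
 [-0.     1.     0.   ]
 [ 0.001  0.    -1.   ]]
[0.55102219 0.06198082 0.45211285]
```

View pics/w1.png

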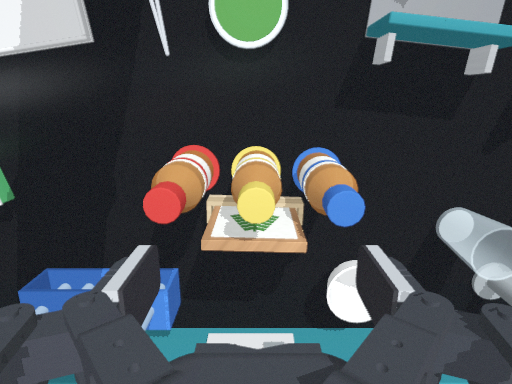

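Wrist view: caps at red (165,202), yellow (256,202) and blue (344,205). The panel's top edge is the wooden strip at about rows 236–251, columns 201–307. The coaster arcs show behind each bottle.

```bash
python3 - <<'E'
from h import *
np.set_printoptions(precision=4,suppress=True)
I=rgb("pics/w1.png");i=dict(np.load("w1.npz"))
print("axis",R.from_quat(i["attitude"]).as_matrix()[:,2])
for k,lo,hi,b in(("red",(0,170,80),(6,255,255),(140,178,190,228)),("yellow",(22,140,100),(34,255,255),(235,178,280,226)),("blue",(105,140,60),(125,255,255),(320,180,370,230))):
    a=blobs(I,lo,hi,b)[0];(c,r)=cv2.minEnclosingCircle(cv2.findNonZero(a[3]));print(k,a[0],c,r,plane(i,c,.163),"centroid",plane(i,a[1],.160))
m=cv2.inRange(cv2.cvtColor(I,cv2.COLOR_RGB2HSV),np.array((5,70,60)),np.array((20,220,255)));m[:236]=0;m[256:]=0;m[:,:190]=0;m[:,320:]=0
h=cv2.convexHull(cv2.findNonZero(m));p=cv2.approxPolyDP(h,2,True)[:,0]
print("panel",[(tuple(x.tolist()),plane(i,x,.138)) for x in p])
cv2.imwrite("pics/c2.png",cv2.resize(I[185:260,190:320],None,fx=6,fy=6,interpolation=2)[...,::-1])
E
```

```text
axis [ 0.2739 -0.0005 -0.9618]
red 344 (166.5194549560547, 201.15174865722656) 19.931331634521484 [ 0.6424 -0.0214  0.163 ] centroid [ 0.6375 -0.0147  0.16  ]Traceback (most recent call last):
  File "<stdin>", line 6, in <module>
IndexError: list index out of range
```

```bash
python3 - <<'E'
from h import *
np.set_printoptions(precision=4,suppress=True)
I=rgb("pics/w1.png");i=dict(np.load("w1.npz"));H=cv2.cvtColor(I,cv2.COLOR_RGB2HSV)
print([H[y,x] for x,y in((160,202),(175,202),(256,202),(345,205))])
H[...,0]=(H[...,0].astype(int)+20)%180;J=cv2.cvtColor(H,cv2.COLOR_HSV2RGB)
for k,lo,hi,b in(("red",(12,190,100),(24.5,255,255),(140,178,190,228)),("yellow",(45,100,100),(58,255,255),(232,178,282,226)),("blue",(120,120,60),(150,255,255),(320,180,370,230))):
    a=blobs(J,lo,hi,b)[0];(c,r)=cv2.minEnclosingCircle(cv2.findNonZero(a[3]));print(k,a[0],a[2],c,r,plane(i,c,.160))
m=cv2.inRange(H,np.array((22,70,60)),np.array((42,220,255)));m[:236]=0;m[256:]=0;m[:,:190]=0;m[:,320:]=0
h=cv2.convexHull(cv2.findNonZero(m));p=cv2.approxPolyDP(h,2,True)[:,0]
print("panel",[(tuple(x.tolist()),plane(i,x,.138)) for x in p])
cv2.imwrite("pics/c2.png",cv2.resize(I[175:260,190:320],None,fx=6,fy=6,interpolation=2)[...,::-1])
E
```

```text
[array([  0, 170, 226], dtype=uint8), array([  1, 169, 228], dtype=uint8), array([ 26, 125, 249], dtype=uint8), array([108, 168, 226], dtype=uint8)]Traceback (most recent call last):
  File "<stdin>", line 7, in <module>
  File "h.py", line 13, in blobs
    m=cv2.inRange(cv2.cvtColor(img,cv2.COLOR_RGB2HSV),np.array(lo),np.array(hi))
cv2.error: OpenCV(4.12.0) /io/opencv/modules/core/src/arithm.cpp:2092: error: (-215:Assertion failed) lb.type() == ub.type() in function 'inRange'
```

```bash
python3 - <<'E'
from h import *
np.set_printoptions(precision=4,suppress=True)
I=rgb("pics/w1.png");i=dict(np.load("w1.npz"));H=cv2.cvtColor(I,cv2.COLOR_RGB2HSV)
H[...,0]=(H[...,0].astype(int)+20)%180;J=cv2.cvtColor(H,cv2.COLOR_HSV2RGB)
for k,lo,hi,b in(("red",(12,150,190),(24,255,255),(140,178,190,228)),("yellow",(43,100,150),(58,255,255),(232,178,282,226)),("blue",(120,120,60),(150,255,255),(320,180,370,230))):
    bb=blobs(J,lo,hi,b)
    if not bb: print("none",k);continue
    a=bb[0];(c,r)=cv2.minEnclosingCircle(cv2.findNonZero(a[3]));print(k,a[0],a[2],c,r,plane(i,c,.160))
m=cv2.inRange(H,np.array((22,70,60)),np.array((42,220,255)));m[:236]=0;m[256:]=0;m[:,:190]=0;m[:,320:]=0
h=cv2.convexHull(cv2.findNonZero(m));p=cv2.approxPolyDP(h,2,True)[:,0]
print("panel",[(tuple(x.tolist()),plane(i,x,.138)) for x in p])
cv2.imwrite("pics/c2.png",cv2.resize(I[175:260,190:320],None,fx=6,fy=6,interpolation=2)[...,::-1])
E
```

```text
red 1272 [ 143  181   41   42 1272] (163.9140167236328, 201.5573272705078) 21.811382293701172 [ 0.6438 -0.0247  0.16  ]
yellow 1288 [ 237  181   38   43 1288] (255.3709716796875, 202.14515686035156) 21.308076858520508 [0.6443 0.0597 0.16  ]
blue 1397 [ 323  185   43   43 1397] (343.6844482421875, 205.02134704589844) 22.21768569946289 [0.6471 0.1415 0.16  ]
panel [((307, 248), array([0.7011, 0.1129, 0.138 ])), ((304, 253), array([0.7067, 0.11  , 0.138 ])), ((201, 250), array([0.7034, 0.0031, 0.138 ])), ((202, 236), array([0.6877, 0.0049, 0.138 ])), ((305, 236), array([0.6876, 0.1103, 0.138 ]))]
```

View pics/c2.png

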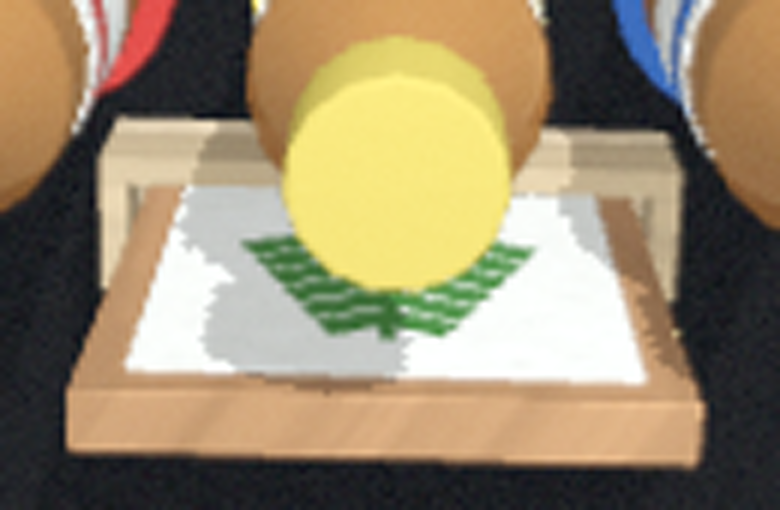

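```bash
python3 -m creep '-0.026 -0.086 0.05 0 0 0 0.75; -0.026 -0.086 0.05 0 0 0 0.75; -0.026 -0.086 0.05 0 0 0 0.75;-0.026 -0.086 0.08 0 0 0 0.75;-0.026 -0.086 0.11 0 0 0 0.75;-0.026 -0.086 0.14 0 0 0 0.75;-0.026 -0.086 0.16 0 0 0 0.75;-0.026 -0.086 0.179 0 0 0 0.75;-0.026 -0.086 0.179 0 0 0 0.75;-0.026 -0.086 0.179 0 0 0 0.75; -0.026 -0.086 0.179 0 0 0 0.3;-0.026 -0.086 0.179 0 0 0 0.2;-0.026 -0.086 0.179 0 0 0 0.2;-0.026 -0.086 0.179 0 0 0 0.2;-0.026 -0.086 0.179 0 0 0 0.2;-0.026 -0.086 0.179 0 0 0 0.2;-0.026 -0.086 0.179 0 0 0 0.2;-0.026 -0.086 0.179 0 0 0 0.2'
```

```text
t: 3.37
eef_pos: [0.6473, -0.0255, 0.1481]
tool_rot: [0.0, 1.0, 0.0, 0.001]
force: [0.0, -0.5, 5.4]
grip_width: 0.0344
grip_force: 59.7
```

```bash
python3 -m creep '0 0 -0.02 0 0 0 0.2;0 0 -0.05 0 0 0 0.2;0.01 -0.02 -0.07 0 0 0 0.2;0.03 -0.05 -0.07 0 0 0 0.2;0.05 -0.085 -0.07 0 0 0 0.2;0.07 -0.12 -0.07 0 0 0 0.2;0.09 -0.155 -0.07 0 0 0 0.2;0.11 -0.19 -0.07 0 0 0 0.2;0.13 -0.225 -0.07 0 0 0 0.2;0.15 -0.26 -0.07 0 0 0 0.2;0.17 -0.295 -0.07 0 0 0 0.2;0.183 -0.318 -0.07 0 0 0 0.2;0.188 -0.3265 -0.065 0 0 0 0.2;0.188 -0.3265 -0.045 0 0 0 0.2;0.188 -0.3265 -0.025 0 0 0 0.2;0.188 -0.3265 -0.012 0 0 0 0.2;0.188 -0.3265 -0.006 0 0 0 0.2;0.188 -0.3265 -0.004 0 0 0 0.2;0.188 -0.3265 -0.003 0 0 0 0.2;0.188 -0.3265 -0.003 0 0 0 0.2'
python3 -c "
from h import *
cv2.imwrite('pics/s1.png',cv2.resize(camera('side')[200:384,150:400],None,fx=3,fy=3)[...,::-1])"
```

```text
t: 5.03
eef_pos: [0.4589, -0.352, 0.1502]
tool_rot: [-0.0, 1.0, -0.0, 0.001]
force: [0.9, -0.4, -2.9]
grip_width: 0.0351
grip_force: 60.7
```

View pics/s1.png

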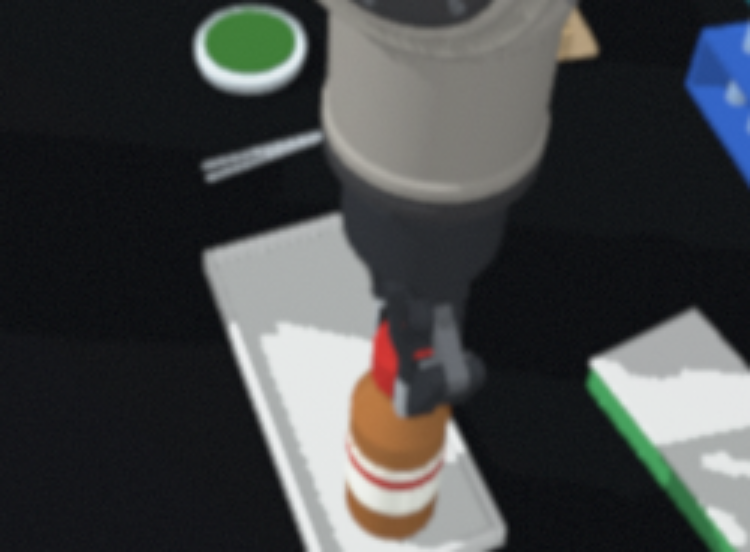

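The side view shows the red bottle upright inside the tray towards its far end, clear of the walls. The -2.9 N reading is its weight, so it is still just off the floor. I lower it and release.

```bash
python3 -m creep '0 0 0.001 0 0 0 0.2;0 0 0.002 0 0 0 0.2;0 0 0.002 0 0 0 0.2;0 0 0.002 0 0 0 0.2'
```

```text
t: 5.42
eef_pos: [0.4597, -0.3529, 0.1499]
tool_rot: [0.0, 1.0, -0.001, 0.002]
force: [-3.0, 2.4, 23.7]
grip_width: 0.0347
grip_force: 63.4
```

```bash
python3 -m creep '0 0 -0.001 0 0 0 0.2;0 0 -0.001 0 0 0 0.7;0 0 -0.001 0 0 0 0.7;0 0 -0.001 0 0 0 0.7;0 0 -0.02 0 0 0 0.7;0 0 -0.05 0 0 0 0.7;0 0 -0.085 0 0 0 0.7;-0.188 0.413 -0.085 0 0 0 0.7;-0.188 0.413 -0.085 0 0 0 0.7;-0.188 0.413 -0.085 0 0 0 0.7;-0.188 0.413 -0.085 0 0 0 0.7;-0.188 0.413 -0.085 0 0 0 0.7;-0.188 0.413 -0.085 0 0 0 0.7;-0.188 0.413 -0.085 0 0 0 0.7;-0.188 0.413 -0.085 0 0 0 0.7;-0.188 0.413 -0.085 0 0 0 0.7;-0.188 0.413 -0.085 0 0 0 0.7;-0.188 0.413 -0.085 0 0 0 0.7;-0.188 0.413 -0.085 0 0 0 0.7;-0.188 0.413 -0.085 0 0 0 0.7'
python3 -m creep '0 0 0.001 0 0 0 0.7'
python3 -c "
from h import *
i=camera_info('wrist');cv2.imwrite('pics/w2.png',camera('wrist')[...,::-1]);np.savez('w2.npz',**i)
cv2.imwrite('pics/s2.png',camera('side')[...,::-1])"
```

```text
t: 7.08
eef_pos: [0.6468, 0.0639, 0.2316]
tool_rot: [-0.002, 1.0, -0.0, -0.0]
force: [0.5, -1.6, -0.3]
grip_width: 0.0599
grip_force: 0.0
t: 7.17
eef_pos: [0.6464, 0.0607, 0.2311]
tool_rot: [0.0, 1.0, -0.0, -0.0]
force: [0.5, -0.2, -0.3]
grip_width: 0.0598
grip_force: 0.0
```

View pics/w2.png

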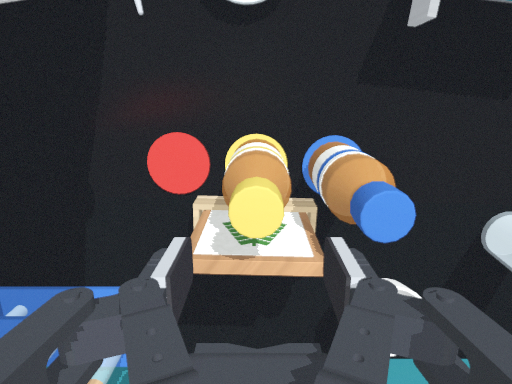

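The wrist view shows the red coaster free at (179,163). The yellow cap at (256,207) lies between the fingers, which are centred on column 257.

```bash
python3 -m creep '0 0 0.03 0 0 0 0.7;0 0 0.06 0 0 0 0.7;0 0 0.075 0 0 0 0.7;0 0 0.083 0 0 0 0.7;0 0 0.083 0 0 0 0.7;0 0 0.083 0 0 0 0.3;0 0 0.083 0 0 0 0.2;0 0 0.083 0 0 0 0.2;0 0 0.083 0 0 0 0.2;0 0 0.083 0 0 0 0.2;0 0 0.083 0 0 0 0.2;0 0 0.083 0 0 0 0.2'
python3 - <<'E'
from h import *
I=rgb("pics/w2.png");i=dict(np.load("w2.npz"));H=cv2.cvtColor(I,cv2.COLOR_RGB2HSV);H[...,0]=(H[...,0].astype(int)+20)%180;J=cv2.cvtColor(H,cv2.COLOR_HSV2RGB)
a=blobs(J,(12,120,80),(24,255,255),(140,125,220,200))[0];e=cv2.fitEllipse(max(cv2.findContours(a[3],0,1)[0],key=cv2.contourArea));print(e,plane(i,e[0],.003))
T=rgb("pics/s2.png");b=blobs(T,(0,150,80),(6,255,255),(220,230,400,384));print([(x[0],x[1],plane(camera_info("side"),x[1],.152)) for x in b[:3]])
E
```

```text
t: 8.27
eef_pos: [0.6474, 0.0607, 0.1501]
tool_rot: [0.0, 1.0, 0.0, 0.001]
force: [-0.5, -2.3, 7.7]
grip_width: 0.0343
grip_force: 59.7
((178.12171936035156, 162.6116943359375), (60.29787063598633, 64.22938537597656), 126.58916473388672) [ 0.64592445 -0.02538155  0.003     ]
[(np.int32(527), array([285.92030361, 320.66034156]), array([ 0.45893346, -0.35341448,  0.152     ])), (np.int32(171), array([317.4502924 , 232.95321637]), array([ 0.57338707, -0.1803099 ,  0.152     ]))]
```

```bash
python3 -m creep '0 0 -0.02 0 0 0 0.2;0 0 -0.05 0 0 0 0.2;0.01 -0.02 -0.07 0 0 0 0.2;0.03 -0.05 -0.07 0 0 0 0.2;0.05 -0.085 -0.07 0 0 0 0.2;0.07 -0.12 -0.07 0 0 0 0.2;0.09 -0.155 -0.07 0 0 0 0.2;0.11 -0.19 -0.07 0 0 0 0.2;0.13 -0.225 -0.07 0 0 0 0.2;0.155 -0.26 -0.07 0 0 0 0.2;0.175 -0.295 -0.07 0 0 0 0.2;0.19 -0.32 -0.07 0 0 0 0.2;0.195 -0.333 -0.065 0 0 0 0.2;0.195 -0.333 -0.045 0 0 0 0.2;0.195 -0.333 -0.025 0 0 0 0.2;0.195 -0.333 -0.012 0 0 0 0.2;0.195 -0.333 -0.006 0 0 0 0.2;0.195 -0.333 -0.003 0 0 0 0.2;0.195 -0.333 -0.002 0 0 0 0.2;0.195 -0.333 -0.001 0 0 0 0.2'
python3 -m creep '0 0 0 0 0 0 0.2'
```

```text
t: 9.93
eef_pos: [0.4528, -0.2725, 0.1519]
tool_rot: [0.0, 1.0, -0.0, 0.002]
force: [-7.8, 5.8, 44.8]
grip_width: 0.0342
grip_force: 65.5
t: 10.02
eef_pos: [0.4528, -0.2725, 0.152]
tool_rot: [0.0, 1.0, -0.0, 0.002]
force: [-6.1, 3.6, 27.3]
grip_width: 0.0339
grip_force: 63.7
```

```bash
python3 -m creep '0 0 -0.001 0 0 0 0.2;0 0 -0.001 0 0 0 0.65;0 0 -0.001 0 0 0 0.65;0 0 -0.001 0 0 0 0.65;0 0 -0.02 0 0 0 0.65;0 0 -0.05 0 0 0 0.65;0 0 -0.085 0 0 0 0.65;-0.196 0.4145 -0.085 0 0 0 0.7;-0.196 0.4145 -0.085 0 0 0 0.7;-0.196 0.4145 -0.085 0 0 0 0.7;-0.196 0.4145 -0.085 0 0 0 0.7;-0.196 0.4145 -0.085 0 0 0 0.7;-0.196 0.4145 -0.085 0 0 0 0.7;-0.196 0.4145 -0.085 0 0 0 0.7;-0.196 0.4145 -0.085 0 0 0 0.7;-0.196 0.4145 -0.085 0 0 0 0.7;-0.196 0.4145 -0.085 0 0 0 0.7;-0.196 0.4145 -0.085 0 0 0 0.7;-0.196 0.4145 -0.085 0 0 0 0.7;-0.196 0.4145 -0.085 0 0 0 0.7'
python3 -m creep '0 0 0.001 0 0 0 0.7'
python3 -c "
from h import *
i=camera_info('wrist');cv2.imwrite('pics/w3.png',camera('wrist')[...,::-1]);np.savez('w3.npz',**i)
I=rgb('pics/w3.png')
for n,lo,hi in(('yc',(20,60,80),(34,255,255)),('blue',(104,110,60),(125,255,255)),):
  for a in blobs(I,lo,hi,(0,100,512,270),300)[:3]:
    e=cv2.fitEllipse(max(cv2.findContours(a[3],0,1)[0],key=cv2.contourArea));print(n,a[0],e,plane(i,e[0],.003),plane(i,e[0],.163))
s=camera('side');b=blobs(s,(20,140,100),(34,255,255),(220,190,400,384))
print([(x[0],x[1],plane(camera_info('side'),x[1],.152)) for x in b[:2]])"
```

```text
t: 11.68
eef_pos: [0.6476, 0.1455, 0.2334]
tool_rot: [-0.002, 1.0, -0.0, -0.0]
force: [0.8, -1.0, -0.8]
grip_width: 0.0595
grip_force: 0.0
t: 11.77
eef_pos: [0.6474, 0.1422, 0.2331]
tool_rot: [0.0, 1.0, -0.0, -0.0]
force: [0.1, -0.8, 0.2]
grip_width: 0.0595
grip_force: 0.0
yc 3095 ((181.6388397216797, 162.87852478027344), (60.10392379760742, 63.704322814941406), 125.00408172607422) [0.64760445 0.05945474 0.003     ] [0.6165625  0.09691146 0.163     ]
blue 2672 ((258.7013854980469, 210.10304260253906), (54.420780181884766, 60.68798065185547), 175.9556427001953) [0.70209945 0.14373682 0.003     ] [0.64665347 0.14345023 0.163     ]
blue 573 ((258.64617919921875, 166.58294677734375), (60.209999084472656, 61.96123504638672), 178.92262268066406) [0.65169474 0.1436299  0.003     ] [0.61882107 0.14339119 0.163     ]
[(np.int32(455), array([269.02417582, 280.07692308]), array([ 0.45218879, -0.2712194 ,  0.152     ])), (np.int32(397), array([306.37027708, 205.11083123]), array([ 0.57814071, -0.09740105,  0.152     ]))]
```

```bash
python3 -m creep '-0.002 0.001 0.03 0 0 0 0.7;-0.002 0.001 0.06 0 0 0 0.7;-0.002 0.001 0.075 0 0 0 0.7;-0.002 0.001 0.083 0 0 0 0.7;-0.002 0.001 0.084 0 0 0 0.7;-0.002 0.001 0.084 0 0 0 0.3;-0.002 0.001 0.084 0 0 0 0.2;-0.002 0.001 0.084 0 0 0 0.2;-0.002 0.001 0.084 0 0 0 0.2;-0.002 0.001 0.084 0 0 0 0.2;-0.002 0.001 0.084 0 0 0 0.2;-0.002 0.001 0.084 0 0 0 0.2'
```

```text
t: 12.87
eef_pos: [0.6503, 0.1434, 0.1511]
tool_rot: [0.0, 1.0, 0.0, 0.001]
force: [-0.2, -1.7, 6.7]
grip_width: 0.0342
grip_force: 59.8
```

```bash
python3 -m creep '0 0 -0.02 0 0 0 0.2;0 0 -0.05 0 0 0 0.2;0.01 -0.02 -0.07 0 0 0 0.2;0.03 -0.05 -0.07 0 0 0 0.2;0.05 -0.085 -0.07 0 0 0 0.2;0.07 -0.12 -0.07 0 0 0 0.2;0.09 -0.155 -0.07 0 0 0 0.2;0.11 -0.19 -0.07 0 0 0 0.2;0.135 -0.225 -0.07 0 0 0 0.2;0.16 -0.26 -0.07 0 0 0 0.2;0.18 -0.295 -0.07 0 0 0 0.2;0.2 -0.32 -0.07 0 0 0 0.2;0.205 -0.3355 -0.065 0 0 0 0.2;0.205 -0.3355 -0.045 0 0 0 0.2;0.205 -0.3355 -0.025 0 0 0 0.2;0.205 -0.3355 -0.012 0 0 0 0.2;0.205 -0.3355 -0.006 0 0 0 0.2;0.205 -0.3355 -0.003 0 0 0 0.2;0.205 -0.3355 -0.002 0 0 0 0.2;0.205 -0.3355 -0.0015 0 0 0 0.2'
python3 -m creep '0 0 0 0 0 0 0.2'
```

```text
t: 14.53
eef_pos: [0.4459, -0.1923, 0.1531]
tool_rot: [0.0, 1.0, 0.0, 0.002]
force: [-6.8, 2.3, 33.0]
grip_width: 0.0345
grip_force: 63.9
t: 14.62
eef_pos: [0.4458, -0.1923, 0.1531]
tool_rot: [0.0, 1.0, 0.0, 0.002]
force: [-5.8, 1.9, 22.8]
grip_width: 0.0343
grip_force: 63.2
```

```bash
python3 -m creep '0 0 -0.001 0 0 0 0.2;0 0 -0.001 0 0 0 0.65;0 0 -0.001 0 0 0 0.65;0 0 -0.001 0 0 0 0.65;0 0 -0.02 0 0 0 0.65;0 0 -0.05 0 0 0 0.65;0 0 -0.085 0 0 0 0.65;-0.024 0.462 -0.175 0 0 0 0.7;-0.024 0.462 -0.175 0 0 0 0.7;-0.024 0.462 -0.175 0 0 0 0.7;-0.024 0.462 -0.175 0 0 0 0.7;-0.024 0.462 -0.175 0 0 0 0.7;-0.024 0.462 -0.175 0 0 0 0.7;-0.024 0.462 -0.175 0 0 0 0.7;-0.024 0.462 -0.175 0 0 0 0.7;-0.024 0.462 -0.175 0 0 0 0.7;-0.024 0.462 -0.175 0 0 0 0.7;-0.024 0.462 -0.175 0 0 0 0.7;-0.024 0.462 -0.175 0 0 0 0.7;-0.024 0.462 -0.175 0 0 0 0.7'
python3 -m creep '-0.001 0.002 0.001 0 0 0 0.7;-0.001 0.002 0.001 0 0 0 0.7'
python3 -c "
from h import *
i=camera_info('wrist');cv2.imwrite('pics/w4.png',camera('wrist')[...,::-1]);np.savez('w4.npz',**i)
cv2.imwrite('pics/s4.png',camera('side')[...,::-1])"
```

```text
t: 16.28
eef_pos: [0.4679, 0.2743, 0.326]
tool_rot: [-0.003, 1.0, 0.0, 0.0]
force: [0.2, -0.2, 0.1]
grip_width: 0.0598
grip_force: 0.0
t: 16.45
eef_pos: [0.4696, 0.2713, 0.3243]
tool_rot: [0.0, 1.0, -0.0, -0.0]
force: [0.1, -0.2, -1.1]
grip_width: 0.0596
grip_force: 0.0
```

View pics/w4.png

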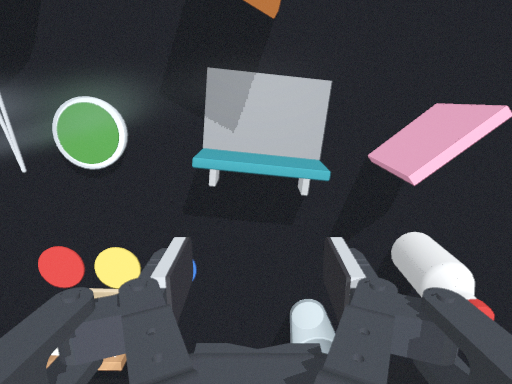

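View pics/s4.png

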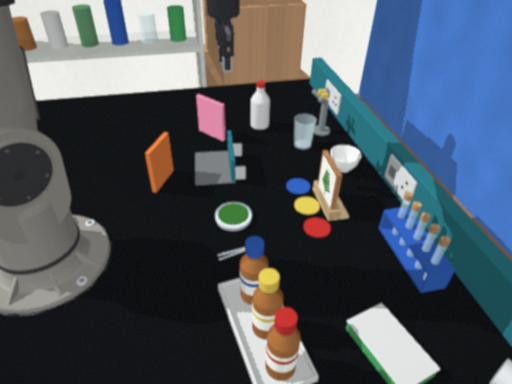

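The side picture shows all three bottles upright in the tray and the panel still in its rack. In the wrist picture the rest's base corners are at (208,68) and (330,81), with the teal wall in columns 193–329, rows 150–180.

```bash
python3 - <<'E'
from h import *
np.set_printoptions(precision=4,suppress=True)
I=rgb("pics/w4.png");i=dict(np.load("w4.npz"))
a=blobs(I,(80,80,60),(100,255,255),(180,140,340,190))[0]
c=cv2.approxPolyDP(cv2.convexHull(cv2.findNonZero(a[3])),2,True)[:,0]
print([(x.tolist(),plane(i,x,.079)[:2]) for x in c])
b=blobs(I,(0,0,70),(179,40,230),(190,55,345,165))[0]
c=cv2.approxPolyDP(cv2.convexHull(cv2.findNonZero(b[3])),3,True)[:,0]
print([(x.tolist(),plane(i,x,.004)[:2]) for x in c])
E
```

```text
[([330, 178], array([0.4905, 0.355 ])), ([326, 181], array([0.494 , 0.3506])), ([196, 168], array([0.4786, 0.201 ])), ([192, 166], array([0.4763, 0.1966])), ([192, 158], array([0.4671, 0.1971])), ([202, 148], array([0.4557, 0.209 ])), ([314, 159], array([0.4683, 0.3356])), ([322, 162], array([0.4717, 0.3448])), ([330, 171], array([0.4822, 0.3546]))]
[([332, 81], array([0.3809, 0.3667])), ([319, 159], array([0.4819, 0.3551])), ([202, 147], array([0.4654, 0.1963])), ([207, 67], array([0.3639, 0.2074]))]
```

```bash
python3 -m creep '-0.2284 -0.2123 0.02 0 0 91.2 0.6;-0.2284 -0.2123 0.02 0 0 91.2 0.6;-0.2284 -0.2123 0.05 0 0 91.2 0.6;-0.2284 -0.2123 0.05 0 0 91.2 0.6;-0.2284 -0.2123 0.05 0 0 91.2 0.6;-0.2284 -0.2123 0.1 0 0 91.2 0.6;-0.2284 -0.2123 0.1143 0 0 91.2 0.6;-0.2284 -0.2123 0.1143 0 0 91.2 0.6;-0.2284 -0.2123 0.1143 0 0 91.2 0.6;-0.2284 -0.2123 0.1143 0 0 91.2 0.6;-0.2284 -0.2123 0.1143 0 0 91.2 0.6;-0.2284 -0.2123 0.1143 0 0 91.2 0.6;-0.2284 -0.2123 0.1143 0 0 91.2 0.6;-0.2284 -0.2123 0.1143 0 0 91.2 0.6;-0.2284 -0.2123 0.1143 0 0 91.2 0.6;-0.2284 -0.2123 0.1143 0 0 91.2 0.6;-0.2284 -0.2123 0.1143 0 0 91.2 0.6;-0.2284 -0.2123 0.1143 0 0 91.2 0.6'
python3 -c "
from h import *
print(R.from_quat(read_state()['tool_rot']).as_matrix().round(3))
i=camera_info('wrist');cv2.imwrite('pics/w5.png',camera('wrist')[...,::-1]);np.savez('w5.npz',**i)"
```

```text
t: 18.05
eef_pos: [0.6978, 0.0595, 0.2106]
tool_rot: [0.714, 0.7, 0.0, -0.0]
force: [-0.2, -1.2, 0.2]
grip_width: 0.0513
grip_force: 0.0
[[ 0.02  1.    0.  ]
 [ 1.   -0.02  0.  ]
 [ 0.    0.   -1.  ]]
```

View pics/w5.png

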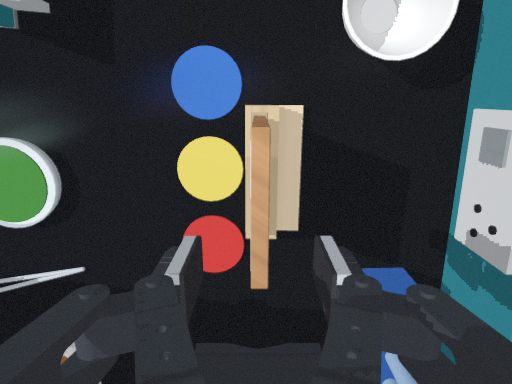

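The view shows the panel's top strip at columns 251–269, rows 127–289, parallel to the tool and between the fingers, with three bare coasters to its left. I check its centre before going down.

```bash
python3 - <<'E'
from h import *
np.set_printoptions(precision=4,suppress=True)
I=rgb("pics/w5.png");i=dict(np.load("w5.npz"))
for p in((251,127),(270,127),(251,289),(268,289)):print(plane(i,p,.138))
for n,lo,hi,b in(("blue",(100,110,60),(125,255,255),(160,40,248,125)),("yellow",(20,60,80),(34,255,255),(170,130,246,205)),("red",(0,120,80),(6,255,255),(178,210,246,276))):
    a=blobs(I,lo,hi,b)[0];e=cv2.fitEllipse(max(cv2.findContours(a[3],0,1)[0],key=cv2.contourArea));print(n,a[0],e[1],plane(i,e[0],.003))
E
```

```text
[0.6954 0.1127 0.138 ]
[0.7067 0.1124 0.138 ]
[0.6926 0.0036 0.138 ]
[0.7043 0.0034 0.138 ]
blue 4507 (72.66259002685547, 79.52787017822266) [0.6481 0.1441 0.003 ]
yellow 3457 (64.07402801513672, 66.85973358154297) [0.6492 0.0601 0.003 ]
red 2275 (51.1958122253418, 61.154693603515625) [ 0.6514 -0.0228  0.003 ]
```

```bash
python3 -m creep '-0.0015 0.001 0.03 0 0 0 0.6;-0.0015 0.001 0.06 0 0 0 0.6;-0.0015 0.001 0.08 0 0 0 0.6;-0.0015 0.001 0.088 0 0 0 0.6;-0.0015 0.001 0.088 0 0 0 0.4;-0.0015 0.001 0.088 0 0 0 0.3;-0.0015 0.001 0.088 0 0 0 0.2;-0.0015 0.001 0.088 0 0 0 0.1;-0.0015 0.001 0.088 0 0 0 0;-0.0015 0.001 0.088 0 0 0 0;-0.0015 0.001 0.088 0 0 0 0;-0.0015 0.001 0.088 0 0 0 0;-0.0015 0.001 0.088 0 0 0 0;-0.0015 0.001 0.088 0 0 0 0'
```

```text
t: 19.27
eef_pos: [0.6998, 0.0583, 0.1244]
tool_rot: [0.714, 0.7, 0.001, 0.001]
force: [0.4, -0.1, 6.4]
grip_width: 0.0109
grip_force: 59.8
```

```bash
cat >> h.py <<'E'
def go(p,yaw,tilt,Rc=None):
    # tool y along rest x (yaw), tool x along rest y; tilt about rest y
    s=read_state();R0=R.from_quat(s["tool_rot"])
    B=R.from_matrix(np.array([[0,1,0],[1,0,0],[0,0,-1.]]))
    Rt=R.from_euler("z",yaw,degrees=True)*R.from_euler("y",tilt,degrees=True)*B
    print("shift",R0.inv().apply(np.array(p)-s["eef_pos"]).round(4),"turn",np.degrees((R0.inv()*Rt).as_rotvec()).round(2))
E
python3 -c "
from h import *
go((.6998,.0583,.225),-1.15,0);go((.4735,.2754,.20),-6.1,15)"
```

```text
shift [ 1.000e-04  3.000e-04 -1.006e-01] turn [ 0.15 -0.03 -0.05]
shift [ 0.2124 -0.2306 -0.0761] turn [15.14  0.6   4.88]
```

```bash
python3 -m creep '0 0 -0.01 0 0 0 0;0 0 -0.025 0 0 0 0;0 0 -0.05 0 0 0 0;0 0 -0.08 0 0 0 0;0.01 -0.01 -0.1 0 0 0 0;0.035 -0.038 -0.1 2 0 1 0;0.06 -0.065 -0.1 4 0.1 1.5 0;0.085 -0.092 -0.1 6 0.2 2 0;0.11 -0.119 -0.1 8 0.3 2.5 0;0.135 -0.146 -0.1 10 0.4 3 0;0.16 -0.174 -0.1 12 0.5 3.5 0;0.185 -0.2 -0.1 14 0.6 4.2 0;0.205 -0.222 -0.095 15 0.6 4.9 0;0.2124 -0.2306 -0.085 15 0.6 4.9 0;0.2124 -0.2306 -0.076 15 0.6 4.9 0;0.2124 -0.2306 -0.076 15 0.6 4.9 0;0.2124 -0.2306 -0.076 15 0.6 4.9 0'
python3 -c "
from h import *
print(R.from_quat(read_state()['tool_rot']).as_matrix().round(3))
go((.4735,.2754,.124),-6.1,15);go((.4785,.2754,.118),-6.1,15)
a=camera('scene')[130:290,260:440];b=camera('side')[60:220,140:320]
cv2.imwrite('pics/p1.png',cv2.resize(np.hstack([a,b]),None,fx=2.2,fy=2.2)[...,::-1])"
```

```text
t: 20.68
eef_pos: [0.4734, 0.2745, 0.199]
tool_rot: [0.738, 0.662, -0.087, -0.097]
force: [0.5, -0.1, -2.3]
grip_width: 0.0111
grip_force: 58.6
[[ 0.108  0.96  -0.257]
 [ 0.994 -0.104  0.027]
 [-0.001 -0.258 -0.966]]
shift [0.001  0.0193 0.0725] turn [ 0.03  0.05 -0.09]
shift [0.0016 0.0257 0.077 ] turn [ 0.03  0.05 -0.09]
```

View pics/p1.png

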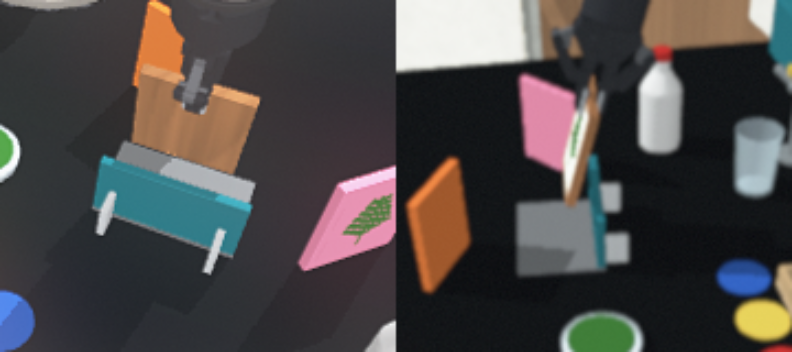

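The panel hangs in front of the wall, tilted the right way and central. I lower it to just above the base.

```bash
python3 -m creep '0.001 0.006 0.022 0 0 0 0;0.001 0.012 0.045 0 0 0 0;0.001 0.016 0.06 0 0 0 0;0.001 0.0193 0.0725 0 0 0 0;0.001 0.0193 0.0725 0 0 0 0'
python3 -c "
from h import *
go((.4735,.2754,.118),-6.1,15);go((.4785,.2754,.118),-6.1,15)"
```

```text
t: 21.2
eef_pos: [0.4724, 0.2754, 0.1217]
tool_rot: [0.738, 0.662, -0.089, -0.097]
force: [0.2, 0.2, -1.6]
grip_width: 0.0108
grip_force: 58.6
shift [0.0001 0.0021 0.0033] turn [-0.11  0.13 -0.12]
shift [0.0007 0.0069 0.002 ] turn [-0.11  0.13 -0.12]
```

```bash
python3 -m creep '0 0.0003 0.001 0 0 0 0;0 0.0005 0.002 0 0 0 0;0 0.0008 0.003 0 0 0 0;0 0.0008 0.003 0 0 0 0'
python3 -m creep '0 0.0003 0.001 0 0 0 0;0 0.0003 0.001 0 0 0 0'
```

```text
t: 21.53
eef_pos: [0.4731, 0.2766, 0.121]
tool_rot: [0.738, 0.663, -0.087, -0.097]
force: [-0.7, 0.3, -2.1]
grip_width: 0.011
grip_force: 58.7
t: 21.7
eef_pos: [0.4728, 0.2765, 0.1196]
tool_rot: [0.738, 0.663, -0.087, -0.097]
force: [-0.4, -0.6, -0.5]
grip_width: 0.0111
grip_force: 58.7
```

```bash
python3 -m creep '0 0.0003 0.001 0 0 0 0;0 0.0003 0.001 0 0 0 0'
python3 -m creep '0 0.0003 0.001 0 0 0 0;0 0.0003 0.001 0 0 0 0'
```

```text
t: 21.87
eef_pos: [0.4727, 0.2764, 0.1182]
tool_rot: [0.738, 0.663, -0.088, -0.097]
force: [0.2, -0.1, -2.4]
grip_width: 0.0109
grip_force: 58.7
t: 22.03
eef_pos: [0.4731, 0.2764, 0.1177]
tool_rot: [0.738, 0.663, -0.087, -0.097]
force: [0.1, -2.0, 4.8]
grip_width: 0.0109
grip_force: 59.8
```

```bash
python3 -m creep '0.0002 0.0017 -0.0015 0 0 0 0;0.0003 0.003 -0.0018 0 0 0 0;0.0004 0.004 -0.002 0 0 0 0;0.0004 0.004 -0.002 0 0 0 0'
python3 -m creep '0.0001 0.001 -0.0003 0 0 0 0;0.0001 0.001 -0.0003 0 0 0 0'
```

```text
t: 22.37
eef_pos: [0.4774, 0.2762, 0.118]
tool_rot: [0.738, 0.662, -0.088, -0.097]
force: [-0.1, -0.3, -2.1]
grip_width: 0.0111
grip_force: 58.7
t: 22.53
eef_pos: [0.4781, 0.2763, 0.118]
tool_rot: [0.737, 0.663, -0.088, -0.097]
force: [-0.2, -0.1, -1.4]
grip_width: 0.0112
grip_force: 58.7
```

```bash
python3 -m creep '0.0001 0.001 -0.0003 0 0 0 0;0.0001 0.001 -0.0003 0 0 0 0'
python3 -m creep '0.0001 0.001 -0.0003 0 0 0 0;0.0001 0.001 -0.0003 0 0 0 0'
python3 -m creep '0.0001 0.001 -0.0003 0 0 0 0;0.0001 0.001 -0.0003 0 0 0 0'
```

```text
t: 22.7
eef_pos: [0.4784, 0.2762, 0.1179]
tool_rot: [0.737, 0.663, -0.088, -0.097]
force: [-4.9, -0.5, -2.1]
grip_width: 0.0107
grip_force: 58.9
t: 22.87
eef_pos: [0.4787, 0.2762, 0.1179]
tool_rot: [0.737, 0.663, -0.089, -0.098]
force: [-8.4, -0.6, 0.0]
grip_width: 0.0111
grip_force: 59.1
t: 23.03
eef_pos: [0.4789, 0.2762, 0.1179]
tool_rot: [0.737, 0.663, -0.09, -0.098]
force: [-13.3, -0.7, 2.5]
grip_width: 0.0109
grip_force: 59.3
```

The wall contact shows at x ≈ 0.478, as predicted. I back off slightly, press the foot down lightly, then open.

```bash
python3 -m creep '-0.0002 -0.002 0.0006 0 0 0 0;-0.0002 -0.0017 0.0016 0 0 0 0;-0.0002 -0.0017 0.0016 0 0 0 0'
```

```text
t: 23.28
eef_pos: [0.4785, 0.2763, 0.1176]
tool_rot: [0.737, 0.663, -0.088, -0.098]
force: [-8.8, -0.6, 9.7]
grip_width: 0.0114
grip_force: 60.6
```

```bash
python3 -m creep '0 0 0 0 0 0 0.15;0 0 0 0 0 0 0.2;0 0 0 0 0 0 0.3;0 0 0 0 0 0 0.4;0 0 0 0 0 0 0.4;0 0 0 0 0 0 0.4'
python3 -c "
from h import *
a=camera('scene')[130:290,260:440];b=camera('side')[60:220,140:320]
cv2.imwrite('pics/p2.png',cv2.resize(np.hstack([a,b]),None,fx=2.2,fy=2.2)[...,::-1])"
```

```text
t: 23.78
eef_pos: [0.4794, 0.2763, 0.1172]
tool_rot: [0.738, 0.663, -0.087, -0.097]
force: [0.1, 0.0, 0.0]
grip_width: 0.0341
grip_force: 0.0
```

View pics/p2.png

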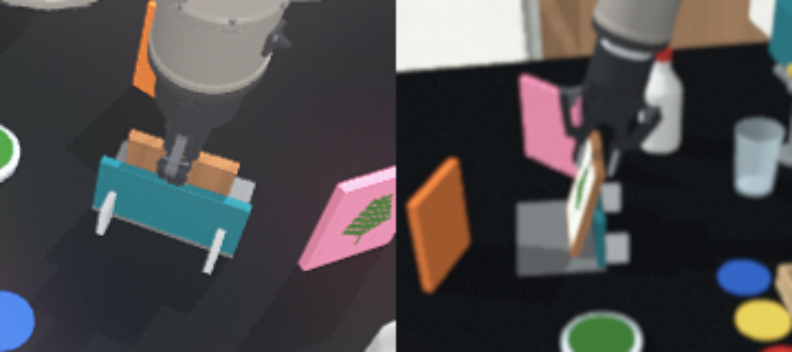

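The panel leans against the wall, central, with no force on the fingers. I retreat along the tool axis.

```bash
python3 -m creep '0 0 -0.01 0 0 0 0.4;0 0 -0.025 0 0 0 0.4;0 0 -0.05 0 0 0 0.4;0 0 -0.08 0 0 0 0.4;0 0 -0.11 0 0 0 0.4;0 0 -0.11 0 0 0 0.4'
python3 -c "
from h import *
a=camera('scene')[150:310,230:410];b=camera('side')[60:220,140:320]
cv2.imwrite('pics/p3.png',cv2.resize(np.hstack([a,b]),None,fx=2.2,fy=2.2)[...,::-1])
s=read_state();R0=R.from_quat(s['tool_rot'])
print(R0.inv().apply(np.array([.4458,-.1923,.235])-s['eef_pos']),np.degrees((R0.inv()*R.from_quat([0,1,0,0])).as_rotvec()))"
```

```text
t: 24.38
eef_pos: [0.511, 0.2735, 0.2293]
tool_rot: [0.738, 0.663, -0.084, -0.096]
force: [1.3, -0.2, 0.4]
grip_width: 0.0338
grip_force: 0.0
[-0.46970338 -0.01468817 -0.00692975] [-11.1789967  -12.51927955 -95.54316642]
```

View pics/p3.png

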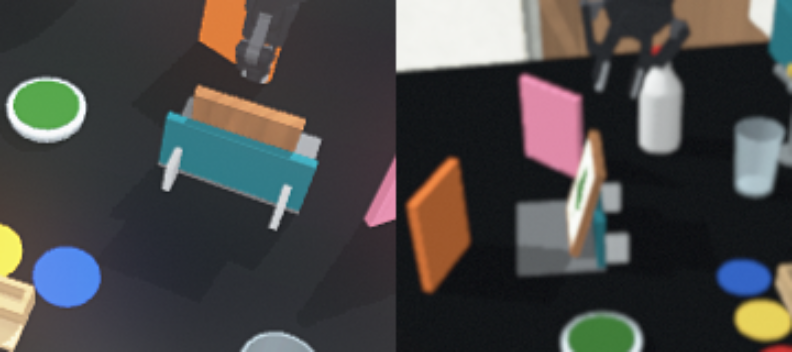

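The panel stands leaning by itself, square to the wall. Now the bottles go back, blue first.

```bash
python3 -m creep '-0.05 0 -0.03 -1 -1 -7 0.65;-0.4697 -0.0147 -0.0069 -11.18 -12.52 -95.54 0.65;-0.4697 -0.0147 -0.0069 -11.18 -12.52 -95.54 0.65;-0.4697 -0.0147 -0.0069 -11.18 -12.52 -95.54 0.65;-0.4697 -0.0147 -0.0069 -11.18 -12.52 -95.54 0.65;-0.4697 -0.0147 -0.0069 -11.18 -12.52 -95.54 0.65;-0.4697 -0.0147 -0.0069 -11.18 -12.52 -95.54 0.65;-0.4697 -0.0147 -0.0069 -11.18 -12.52 -95.54 0.65;-0.4697 -0.0147 -0.0069 -11.18 -12.52 -95.54 0.65;-0.4697 -0.0147 -0.0069 -11.18 -12.52 -95.54 0.65;-0.4697 -0.0147 -0.0069 -11.18 -12.52 -95.54 0.65;-0.4697 -0.0147 -0.0069 -11.18 -12.52 -95.54 0.65;-0.4697 -0.0147 -0.0069 -11.18 -12.52 -95.54 0.65;-0.4697 -0.0147 -0.0069 -11.18 -12.52 -95.54 0.65;-0.4697 -0.0147 -0.0069 -11.18 -12.52 -95.54 0.65;-0.4697 -0.0147 -0.0069 -11.18 -12.52 -95.54 0.65;-0.4697 -0.0147 -0.0069 -11.18 -12.52 -95.54 0.65;-0.4697 -0.0147 -0.0069 -11.18 -12.52 -95.54 0.65'
python3 -c "
from h import *
s=read_state();R0=R.from_quat(s['tool_rot'])
print(R0.inv().apply(np.array([.4458,-.1923,.153])-s['eef_pos']),np.degrees((R0.inv()*R.from_quat([0,1,0,0])).as_rotvec()))"
```

```text
t: 25.98
eef_pos: [0.445, -0.192, 0.234]
tool_rot: [0.001, 1.0, -0.001, -0.002]
force: [0.0, -0.7, 0.4]
grip_width: 0.0552
grip_force: 0.0
[-0.00102625 -0.00018285  0.08094953] [-0.08109875 -0.17912835 -0.07611816]
```

```bash
python3 -m creep '-0.001 0 0.03 0 0 0 0.65;-0.001 0 0.06 0 0 0 0.65;-0.001 0 0.075 0 0 0 0.65;-0.001 0 0.081 0 0 0 0.65;-0.001 0 0.081 0 0 0 0.65;-0.001 0 0.081 0 0 0 0.3;-0.001 0 0.081 0 0 0 0.2;-0.001 0 0.081 0 0 0 0.2;-0.001 0 0.081 0 0 0 0.2;-0.001 0 0.081 0 0 0 0.2;-0.001 0 0.081 0 0 0 0.2;-0.001 0 0.081 0 0 0 0.2'
```

```text
t: 26.98
eef_pos: [0.4469, -0.1927, 0.1545]
tool_rot: [-0.0, 1.0, -0.001, 0.0]
force: [-0.1, -1.2, 8.5]
grip_width: 0.0343
grip_force: 60.8
```

```bash
python3 -m creep '0 0 -0.02 0 0 0 0.2;0 0 -0.05 0 0 0 0.2;-0.01 0.015 -0.07 0 0 0 0.2;-0.03 0.04 -0.07 0 0 0 0.2;-0.05 0.075 -0.07 0 0 0 0.2;-0.07 0.11 -0.07 0 0 0 0.2;-0.09 0.145 -0.07 0 0 0 0.2;-0.11 0.18 -0.07 0 0 0 0.2;-0.135 0.215 -0.07 0 0 0 0.2;-0.155 0.25 -0.07 0 0 0 0.2;-0.175 0.285 -0.07 0 0 0 0.2;-0.195 0.315 -0.07 0 0 0 0.2;-0.2045 0.336 -0.065 0 0 0 0.2;-0.2045 0.336 -0.045 0 0 0 0.2;-0.2045 0.336 -0.025 0 0 0 0.2;-0.2045 0.336 -0.01 0 0 0 0.2;-0.2045 0.336 -0.003 0 0 0 0.2;-0.2045 0.336 0 0 0 0 0.2;-0.2045 0.336 0.001 0 0 0 0.2;-0.2045 0.336 0.002 0 0 0 0.2'
python3 -m creep '0 0 0 0 0 0 0.2'
```

```text
t: 28.65
eef_pos: [0.6514, 0.1436, 0.1528]
tool_rot: [0.0, 1.0, -0.0, 0.0]
force: [-5.8, -1.3, 24.0]
grip_width: 0.0343
grip_force: 63.8
t: 28.73
eef_pos: [0.6513, 0.1435, 0.1528]
tool_rot: [0.0, 1.0, -0.0, 0.0]
force: [-4.4, -1.6, 12.6]
grip_width: 0.034
grip_force: 62.8
```

```bash
python3 -m creep '0 0 0 0 0 0 0.65;0 0 0 0 0 0 0.65;0 0 0 0 0 0 0.65;0 0 -0.02 0 0 0 0.65;0 0 -0.05 0 0 0 0.65;0 0 -0.085 0 0 0 0.65;0.1985 -0.416 -0.085 0 0 0 0.65;0.1985 -0.416 -0.085 0 0 0 0.65;0.1985 -0.416 -0.085 0 0 0 0.65;0.1985 -0.416 -0.085 0 0 0 0.65;0.1985 -0.416 -0.085 0 0 0 0.65;0.1985 -0.416 -0.085 0 0 0 0.65;0.1985 -0.416 -0.085 0 0 0 0.65;0.1985 -0.416 -0.085 0 0 0 0.65;0.1985 -0.416 -0.085 0 0 0 0.65;0.1985 -0.416 -0.085 0 0 0 0.65;0.1985 -0.416 -0.085 0 0 0 0.65;0.1985 -0.416 -0.085 0 0 0 0.65;0.1985 -0.416 -0.085 0 0 0 0.65;0.1985 -0.416 -0.085 0 0 0 0.65'
python3 -m creep '0 0 0.03 0 0 0 0.65;0 0 0.06 0 0 0 0.65;0 0 0.078 0 0 0 0.65;0 0 0.084 0 0 0 0.65;0 0 0.084 0 0 0 0.65;0 0 0.084 0 0 0 0.3;0 0 0.084 0 0 0 0.2;0 0 0.084 0 0 0 0.2;0 0 0.084 0 0 0 0.2;0 0 0.084 0 0 0 0.2;0 0 0.084 0 0 0 0.2;0 0 0.084 0 0 0 0.2'
```

```text
t: 30.4
eef_pos: [0.4522, -0.2725, 0.2366]
tool_rot: [0.0, 1.0, -0.001, -0.001]
force: [0.8, 0.1, -1.2]
grip_width: 0.056
grip_force: 0.0
t: 31.4
eef_pos: [0.4529, -0.2727, 0.1538]
tool_rot: [-0.0, 1.0, -0.001, 0.0]
force: [0.2, -0.1, 8.9]
grip_width: 0.0344
grip_force: 60.6
```

```bash
python3 -m creep '0 0 -0.02 0 0 0 0.2;0 0 -0.05 0 0 0 0.2;-0.01 0.015 -0.07 0 0 0 0.2;-0.03 0.04 -0.07 0 0 0 0.2;-0.05 0.075 -0.07 0 0 0 0.2;-0.07 0.11 -0.07 0 0 0 0.2;-0.09 0.145 -0.07 0 0 0 0.2;-0.11 0.18 -0.07 0 0 0 0.2;-0.13 0.215 -0.07 0 0 0 0.2;-0.15 0.25 -0.07 0 0 0 0.2;-0.17 0.285 -0.07 0 0 0 0.2;-0.19 0.315 -0.07 0 0 0 0.2;-0.1946 0.3327 -0.065 0 0 0 0.2;-0.1946 0.3327 -0.045 0 0 0 0.2;-0.1946 0.3327 -0.025 0 0 0 0.2;-0.1946 0.3327 -0.01 0 0 0 0.2;-0.1946 0.3327 -0.003 0 0 0 0.2;-0.1946 0.3327 0 0 0 0 0.2;-0.1946 0.3327 0.001 0 0 0 0.2;-0.1946 0.3327 0.002 0 0 0 0.2'
python3 -m creep '0 0 0 0 0 0 0.2'
```

```text
t: 33.07
eef_pos: [0.6475, 0.0601, 0.1519]
tool_rot: [0.0, 1.0, -0.0, 0.0]
force: [-6.2, -1.3, 24.9]
grip_width: 0.0344
grip_force: 63.9
t: 33.15
eef_pos: [0.6475, 0.0601, 0.152]
tool_rot: [0.0, 1.0, -0.0, 0.0]
force: [-4.5, -0.8, 13.4]
grip_width: 0.0339
grip_force: 63.1
```

```bash
python3 -m creep '0 0 0 0 0 0 0.65;0 0 0 0 0 0 0.65;0 0 0 0 0 0 0.65;0 0 -0.02 0 0 0 0.65;0 0 -0.05 0 0 0 0.65;0 0 -0.085 0 0 0 0.65;0.1882 -0.4126 -0.085 0 0 0 0.65;0.1882 -0.4126 -0.085 0 0 0 0.65;0.1882 -0.4126 -0.085 0 0 0 0.65;0.1882 -0.4126 -0.085 0 0 0 0.65;0.1882 -0.4126 -0.085 0 0 0 0.65;0.1882 -0.4126 -0.085 0 0 0 0.65;0.1882 -0.4126 -0.085 0 0 0 0.65;0.1882 -0.4126 -0.085 0 0 0 0.65;0.1882 -0.4126 -0.085 0 0 0 0.65;0.1882 -0.4126 -0.085 0 0 0 0.65;0.1882 -0.4126 -0.085 0 0 0 0.65;0.1882 -0.4126 -0.085 0 0 0 0.65;0.1882 -0.4126 -0.085 0 0 0 0.65;0.1882 -0.4126 -0.085 0 0 0 0.65'
python3 -m creep '0 0 0.03 0 0 0 0.65;0 0 0.06 0 0 0 0.65;0 0 0.078 0 0 0 0.65;0 0 0.084 0 0 0 0.65;0 0 0.084 0 0 0 0.65;0 0 0.084 0 0 0 0.3;0 0 0.084 0 0 0 0.2;0 0 0.084 0 0 0 0.2;0 0 0.084 0 0 0 0.2;0 0 0.084 0 0 0 0.2;0 0 0.084 0 0 0 0.2;0 0 0.084 0 0 0 0.2'
```

```text
t: 34.82
eef_pos: [0.4588, -0.352, 0.2355]
tool_rot: [-0.0, 1.0, -0.001, -0.001]
force: [-0.2, 0.4, -0.6]
grip_width: 0.0558
grip_force: 0.0
t: 35.82
eef_pos: [0.4593, -0.3529, 0.1529]
tool_rot: [-0.0, 1.0, -0.001, 0.0]
force: [0.4, 0.7, 6.9]
grip_width: 0.0343
grip_force: 60.6
```

```bash
python3 -m creep '0 0 -0.02 0 0 0 0.2;0 0 -0.05 0 0 0 0.2;-0.01 0.015 -0.07 0 0 0 0.2;-0.03 0.04 -0.07 0 0 0 0.2;-0.05 0.075 -0.07 0 0 0 0.2;-0.07 0.11 -0.07 0 0 0 0.2;-0.09 0.145 -0.07 0 0 0 0.2;-0.11 0.18 -0.07 0 0 0 0.2;-0.13 0.215 -0.07 0 0 0 0.2;-0.15 0.25 -0.07 0 0 0 0.2;-0.165 0.28 -0.07 0 0 0 0.2;-0.182 0.31 -0.07 0 0 0 0.2;-0.1873 0.3274 -0.065 0 0 0 0.2;-0.1873 0.3274 -0.045 0 0 0 0.2;-0.1873 0.3274 -0.025 0 0 0 0.2;-0.1873 0.3274 -0.01 0 0 0 0.2;-0.1873 0.3274 -0.003 0 0 0 0.2;-0.1873 0.3274 0 0 0 0 0.2;-0.1873 0.3274 0.001 0 0 0 0.2;-0.1873 0.3274 0.002 0 0 0 0.2'
python3 -m creep '0 0 0 0 0 0 0.2'
```

```text
t: 37.48
eef_pos: [0.6467, -0.0251, 0.151]
tool_rot: [0.0, 1.0, -0.0, 0.0]
force: [-4.5, -0.3, 25.5]
grip_width: 0.0346
grip_force: 63.5
t: 37.57
eef_pos: [0.6467, -0.025, 0.1511]
tool_rot: [0.0, 1.0, -0.0, 0.0]
force: [-4.9, -0.1, 12.8]
grip_width: 0.0341
grip_force: 62.9
```

Release, retreat up to the first hover pose, and check.

```bash
python3 -m creep '0 0 0 0 0 0 0.65;0 0 0 0 0 0 0.65;0 0 0 0 0 0 0.65;0 0 -0.02 0 0 0 0.65;0 0 -0.05 0 0 0 0.65;0 0 -0.085 0 0 0 0.65;0.027 0.086 -0.174 0 0 0 0.65;0.027 0.086 -0.174 0 0 0 0.65;0.027 0.086 -0.174 0 0 0 0.65;0.027 0.086 -0.174 0 0 0 0.65;0.027 0.086 -0.174 0 0 0 0.65;0.027 0.086 -0.174 0 0 0 0.65;0.027 0.086 -0.174 0 0 0 0.65;0.027 0.086 -0.174 0 0 0 0.65'
python3 - <<'E'
from h import *
np.set_printoptions(precision=4,suppress=True)
I=camera("wrist");i=camera_info("wrist");cv2.imwrite("pics/f.png",np.hstack([I[:260],camera("side")[60:320]])[:, :, ::-1][:, ::1])
f=cv2.imread("pics/f.png");cv2.imwrite("pics/f.png",cv2.resize(f,None,fx=.78,fy=.78))
S=camera("scene");T=camera("side");si,ti=camera_info("scene"),camera_info("side")
for k,lo,hi,b1,b2 in(("red",(0,150,80),(6,255,255),(165,195,200,225),(305,165,340,195)),("yellow",(22,140,100),(34,255,255),(205,205,240,235),(295,145,325,172)),("blue",(105,140,60),(125,255,255),(245,220,280,245),(285,130,318,152))):
    a=blobs(S,lo,hi,b1);b=blobs(T,lo,hi,b2)
    if a and b: print(k,a[0][:2],b[0][:2],tri(ray(si,a[0][1]),ray(ti,b[0][1])))
E
```

```text
t: 38.73
eef_pos: [0.6188, 0.06, 0.3214]
tool_rot: [0.001, 1.0, -0.001, -0.002]
force: [-0.2, -0.2, -0.5]
grip_width: 0.0555
grip_force: 0.0
red (np.int32(326), array([182.0552, 210.6043])) (np.int32(261), array([324.5747, 180.4636])) (array([ 0.6468, -0.0258,  0.1521]), np.float64(0.0023162108621863717))
yellow (np.int32(342), array([221.4971, 221.5029])) (np.int32(229), array([312.4716, 159.1528])) (array([0.6471, 0.0602, 0.1525]), np.float64(0.0019343302197832141))
blue (np.int32(342), array([261.8187, 233.6257])) (np.int32(148), array([302.5405, 141.3311])) (array([0.6487, 0.144 , 0.1516]), np.float64(0.0016034458644542079))
```

View pics/f.png

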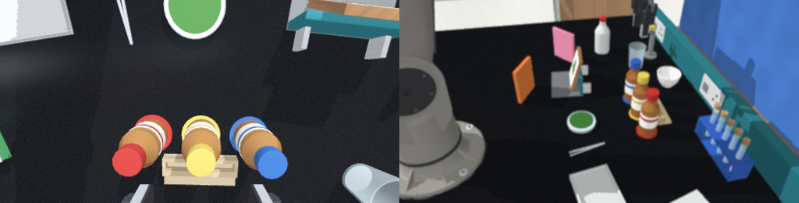

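All three bottles stand on their own coasters, with caps at (128,162), (202,162) and (272,162) in the picture. Their caps measure within about 2 mm of where they started. The rack and tray are empty, and the panel leans on the rest.

```bash
python3 -c "
from station import *
print(close_job())"
```

```text
the job is handed in; nothing more can be done
None
```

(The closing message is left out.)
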